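# Press a brass bush home with a rod-guided platen

## Robot

A 6-joint arm with a two-finger parallel gripper is mounted at the origin on a cart in front of the work surface, level with it; the furniture and walls round the work are solid. World frame = base frame: x ahead of the robot, y to its left, z up, the work surface at z = 0. Lengths are in mm, angles in rad, forces in N, time in s.
With the tool pointing down it reaches from about 325 to 775 mm from the base axis. Payload 5.5 kg.
Tool frame: the origin (TCP) lies between the finger pads; the fingertips stand manip.nose_length ahead of it and the grasp point (between the pads) is the TCP (manip.nose_length is the distance from the TCP to the fingertips, in mm); z points along the fingers, y is the line along which they close (so a half turn about z gives the same grasp; the last joint's range is limited). The gripper opens to 88 mm and grips with 3 to 60 N. Pads are 20 mm wide; open, the fingers measure 115 mm over their backs; the gripper's body (75 mm by 178 mm) begins 61 mm behind the grasp point.
Start: joints at [1.281, 0.091, 1.231, -0, 1.82, -0.057], TCP at [138.425, 583.828, 241.631] pointing down, gripper open.
Joint ranges: [-2.87, 2.87], [-0.86, 2.18], [0.17, 2.46], [-1.51, 4.65], [0.06, 2.69], [-2.65, 2.65]. Speed limits (rad/s): [2.57, 2.57, 3.01, 3.14, 3.14, 3.14].

## Interface

Orientations are given as a unit quaternion [w, x, y, z].
In Python, from bench import sensors, cams, order, manip gives the robot as it stands.
- The arm moves only by the tool play_rows, never from a script. Its argument "commands" is a list that holds one entry, the list of rows, each a list of 4 numbers: the shift along the tool's x, y, z in m, then the turn about the tool's z in rad. In form: [[[tx, ty, tz, twist], ...]]. A call has 1 to 20 rows; each row shifts and turns the commanded pose from where the row before left it, along the tool's axes as they then stand; what a row does not reach is not made up. A row lasts 1/12 s, in which the tool goes at most 41.7 mm and 7.16 degrees, less where a joint would pass 70% of its speed; a pose out of reach is approached as far as the arm can. A call with a gripper value outside its range is refused whole. "hand" is the opening, from 0 (shut) to 1 (fully open), set as the call begins (left out, the last holds). The fingers move at their own pace and stop on an object; "squeeze" is the grip in N (left out, the last holds). Time passes only in rows, so rows that do not move let the fingers close. It gives the time, the measured TCP pose, the force, the opening and the grip force at its end, in the units of the state.
- sensors.state(): the state, without advancing time (a new reading comes with each control period).
- cams.read_camera(name): name is "scene" or "top"; returns (picture, depth): 420x560x3 uint8, red, green, blue; 420x560 float32, mm along the optical axis (not along the pixel's ray), 0 where there is no reading.
- cams.camera_model(name): a dict with "mtx" (3x3 intrinsics, pixels), "T" (4x4, takes a point from camera to world coordinates). Camera axes: x right, y down, z forward; pixel columns grow to the right and rows downward; lengths in mm; the calibration is good to about 2 mm. A picture is of the moment at which its call begins. camera_model takes no time and is no camera call.
- order.hand_in(): hands the job in; it is judged then, once.
Trained networks look in the newest picture that a camera, given by its name, has taken for a name from the list of things; names that differ only in an ending like _2 or _b are one class to them, and where a whole thing is asked for, a point or a joint stands for the part that bears it (a point fixed in the world has none). Each returns a list of dicts, best first, with "score" (0 to 1); they miss things now and then, are a little off and sometimes report something else, mostly with a low value. They report only what shows in the picture. A call takes as long as a camera call.
- cams.look_for(camera, query): "rect" ([left, top, right, bottom] in pixels, round what is visible of it).
The state is a dict: "clock": time; "joint_pos": joint angles; "qvel": joint speeds; "joint_efforts": joint torques, N m; "ee_pos": TCP position; "tool_rot": TCP orientation; "contact_force": force on the tool from outside, world axes, zero at the start; "ft_torque": the same for the moment, N m; "gripper_width": finger opening in mm; "grasp_force": force on a finger pad.
Only numpy, scipy, OpenCV 4.12 (cv2) and the standard library are available. Lean on these libraries where they do the work, as an engineer would, in place of code of your own. Each camera call takes 0.05 s, during which the arm holds its last target. There are 200 camera calls.

## Task

Pick up the press platen by its black handle, lower its drilled brass block squarely over the tall rod of the green press stand, and slide it gently down until it pushes the brass bush flush into the steel die and lies flat on the die, in line with it; then let go. The rod stands on an eccentric foot and must be found by feel or eye: follow it, do not lean on it sideways (keep that under 4 N), do not press down with more than about 30 N, and leave the hammer and the roll of tape where they are.

Things in the scene. Friction and masses are not known exactly. Their poses are not given: they have to be found in the camera images.
- stand: Press stand, screwed down: green base plate 84 x 156 x 12 mm and on it a square steel die block 60 x 60 mm, its flat top 40 mm above the bench. Origin: bench level, under the centre of the die; z up. The base reaches 98 mm towards the rod (-y) and 58 mm to +y. (Beside the work two fixed poles run over the bench along x, at y = 0.37 m from x = 0.23 m on, 0.46 to 0.50 m up: keep the arm clear.)
- foot_axis (a point): Point on the axis of the rod's foot, 130 mm above the bench (the height of the rod's tip), 65 mm from the die's centre along the stand's -y. The upright rod stands 6 mm to one side of it, in a different, unmeasured direction each time. Rod 16 mm thick; its top 24 mm taper to 3 mm at the tip, so that a hole lowered on this axis still catches the nose and feels it push towards the rod.
- rod_r (a joint): Sideways give of the rod on its sprung foot, away from the foot's axis: 0 unloaded, 1 mm for each 4 N of side load, either way. It stays put under vertical load. Beyond 1.5 mm (6 N) the rod is strained.
- rod_t (a joint): The same give across that direction: 0 unloaded, 1 mm for each 4 N.
- bush (a joint): Brass bush, 24 mm across, in the middle of the die. 0 m: it stands 8 mm proud of the die's top; 0.008 m: flush, at its stop. It needs about 10 N to move and stays where it is left.
- platen_grip (a point): Grip centre of the loose platen (0.26 to 0.42 kg): on its black handle, 30 mm above its flat underside; z up, y along its length. Handle: bar 16 mm thick (x), 52 long (y), top 46 mm above the underside, on an aluminium plate 50 wide (x), 12 thick, reaching 63 mm to +y; at -y a brass guide block 50 x 44 x 26 high (y -87 to -43 mm), its foot 2 mm above the underside.
- platen_hole (a point): Centre of the lower mouth of the hole through the platen's brass guide block, 2 mm above the level of the platen's underside, 65 mm from the handle's centre along the platen's -y. The hole is 17.6 mm wide, 26 mm deep, straight through. When home, the handle stands over the die (to within the rod's 6 mm) and the hole is on the rod.
- chasing_hammer: Bystander: hammer with wooden handle, 218 mm, behind the work.
- tape_roll: Bystander: roll of masking tape, 48 mm wide, 12 mm high, lying flat.

How it is judged:
By the outcome, as a careful person would: the job done as asked, in the order asked, and still so for the second after the job is handed in, with the robot touching nothing.
It also fails if it takes over 72 s, if anything falls off the work surface, if the arm or the gripper's body presses on something with over 40 N, if the wrist force passes 120 N, or if a joint passes its speed limit or range.

## Working session

There is one attempt and no reset: what is moved stays moved. The work goes in short steps, Python scripts to look and compute and a tool call to move; the robot and the scene stay as the last step left them, time stands still between calls to the robot, and variables do not carry over. Pictures are saved under pics/ and viewed, at most 10 in all, crops included, and the job is handed in when it is done.

Besides the shell and the picture viewer there is one more tool, called after "Call:" as name([rows], argument=value, ...), one row to a line, values as JSON. play_rows: Moves the arm, as the interface text tells. Its arguments: {"type":"object","properties":{"commands":{"type":"array"},"hand":{"type":"number"},"squeeze":{"type":"number"}},"required":["commands"]}

```bash
mkdir -p pics; cat > h.py <<'E'
import numpy as np, cv2
from bench import sensors, cams, order, manip
def snap(n,f):
    p,d=cams.read_camera(n); cv2.imwrite('pics/'+f,p[:,:,::-1]); np.save('pics/'+n+'_d.npy',d); np.save('pics/'+n+'_p.npy',p); return p,d
def world(n,d):
    m=cams.camera_model(n);K=np.array(m['mtx']);T=np.array(m['T'])
    v,u=np.indices(d.shape); X=np.stack([(u-K[0,2])/K[0,0]*d,(v-K[1,2])/K[1,1]*d,d],-1)
    return X@T[:3,:3].T+T[:3,3]
E
python3 - <<'E'
from h import *
for n in('scene','top'):
    p,d=snap(n,n+'0.png')
    print(n,np.round(cams.camera_model(n)['T'],3).tolist(), np.round(cams.camera_model(n)['mtx'],1).tolist())
    for q in('stand','platen_grip','platen_hole','bush','rod_r','chasing_hammer','tape_roll'):
        print(q,[(np.round(r['rect']).tolist(),round(r['score'],2)) for r in cams.look_for(n,q)[:2]])
print(manip.nose_length,sensors.state())
E
```

```text
scene [[-0.873, -0.256, 0.414, 227.503], [-0.487, 0.416, -0.768, 661.157], [0.025, -0.873, -0.488, 510.944], [0.0, 0.0, 0.0, 1.0]] [[426.2, 0.0, 280.4], [0.0, 426.2, 210.2], [0.0, 0.0, 1.0]]
stand [([298.0, 176.0, 368.0, 259.0], 0.86)]
platen_grip [([226.0, 264.0, 301.0, 333.0], 0.65)]
platen_hole [([224.0, 265.0, 298.0, 331.0], 0.95)]
bush [([324.0, 220.0, 332.0, 226.0], 0.47)]
rod_r [([343.0, 180.0, 353.0, 224.0], 0.87), ([348.0, 174.0, 355.0, 224.0], 0.86)]
chasing_hammer [([219.0, 214.0, 284.0, 270.0], 0.93)]
tape_roll [([275.0, 199.0, 295.0, 216.0], 0.54)]
top [[-0.008, -0.993, 0.121, 446.853], [-1.0, 0.005, -0.025, 14.19], [0.025, -0.121, -0.992, 930.863], [0.0, 0.0, 0.0, 1.0]] [[420.1, 0.0, 281.3], [0.0, 420.1, 212.7], [0.0, 0.0, 1.0]]
stand [([284.0, 214.0, 365.0, 267.0], 0.8)]
platen_grip [([167.0, 213.0, 239.0, 244.0], 0.8)]
platen_hole [([169.0, 216.0, 238.0, 243.0], 0.73), ([342.0, 235.0, 356.0, 248.0], 0.42)]
bush []
rod_r []
chasing_hammer [([223.0, 167.0, 321.0, 198.0], 0.81)]
tape_roll [([334.0, 157.0, 356.0, 175.0], 0.75), ([286.0, 210.0, 362.0, 264.0], 0.28)]
19.0 {'clock': 0.8, 'joint_pos': array([ 1.28128053e+00,  9.10505651e-02,  1.23068161e+00, -9.79092646e-06,
        1.81979614e+00, -5.67330205e-02]), 'qvel': array([ 0.00022919,  0.00015605,  0.00029583,  0.00027783, -0.00115436,
       -0.0006612 ]), 'joint_efforts': array([-2.95924663e-03, -4.46131825e+01, -4.06492209e+01,  6.95338380e-02,
        1.93542178e-02,  1.66878607e-05]), 'ee_pos': array([138.44030786, 583.82655732, 241.67122263]), 'tool_rot': array([1.02149356e-05, 1.16129972e-01, 9.93234025e-01, 3.08705648e-05]), 'contact_force': array([ 1.04462713, -0.94894695,  0.32276491]), 'ft_torque': array([ 0.03874963, -0.02813069, -0.06079873]), 'grasp_force': 0.0, 'gripper_width': 87.87137950552027}
```

View pics/top0.png

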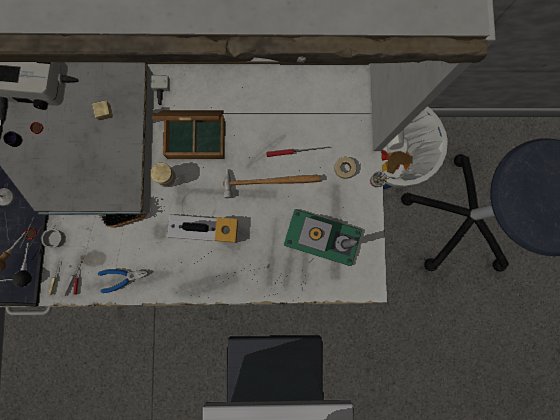

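View pics/scene0.png

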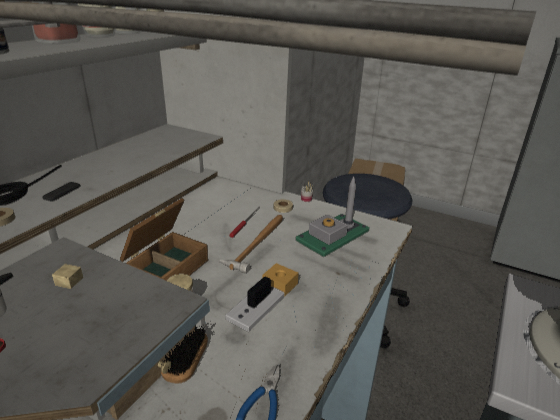

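The top view shows the platen at (168–238, 216–243) with its brass block on the right, towards world -y. The stand is at (285–365, 208–267) with the rod at about (347, 242). The hammer and tape lie beyond both.

```bash
cat > m.py <<'E'
from h import *
def rect(pts,name):
    c,s,a=cv2.minAreaRect(pts.astype(np.float32)); print(name,len(pts),np.round(c,1),np.round(s,1),round(a,2))
for n in('top','scene'):
    p=np.load(f'pics/{n}_p.npy').astype(int);d=np.load(f'pics/{n}_d.npy').astype(float);W=world(n,d)
    X,Y,Z=W[...,0],W[...,1],W[...,2]
    st=(X>320)&(X<480)&(Y<0)&(Y>-200)&(d>0)
    hsv=cv2.cvtColor(p.astype(np.uint8),cv2.COLOR_RGB2HSV)
    g=st&(hsv[...,0]>60)&(hsv[...,0]<95)&(hsv[...,1]>110)
    rect(W[g][:,:2],n+' green'); print(np.median(Z[g]))
    die=st&(Z>34)&(Z<44); rect(W[die][:,:2],'die'); print(np.median(Z[die]))
    bu=st&(Z>34)&(Z<56)&(hsv[...,1]>110)&(hsv[...,0]<35); rect(W[bu][:,:2],'bush')
    for lo,hi in((50,70),(70,90),(90,106),(106,120),(120,135)):
        r=st&(Z>lo)&(Z<hi)
        if r.sum(): print(lo,r.sum(),W[r].mean(0).round(1),W[r].min(0).round(1),W[r].max(0).round(1))
    pl=(X>330)&(X<480)&(Y>80)&(Y<300)&(d>0)
    br=pl&(Z>18)&(hsv[...,1]>110)&(hsv[...,0]<35)&(Z<34); rect(W[br][:,:2],'brass'); print(np.median(Z[br]))
    ha=pl&(p.max(-1)<60)&(Z>36)&(Z<56); rect(W[ha][:,:2],'handle'); print(np.median(Z[ha]))
    al=pl&(Z>7)&(Z<17); rect(W[al][:,:2],'alu'); print(np.median(Z[al]))
    print(np.median(Z[(X>300)&(X<350)&(Y>80)&(Y<250)]))
a=cv2.imread('pics/top0.png'); b=cv2.imread('pics/scene0.png')
f=lambda i,x,y,w,h,s:cv2.resize(i[y:y+h,x:x+w],None,fx=s,fy=s,interpolation=cv2.INTER_CUBIC)
cv2.imwrite('pics/c1.png',np.hstack([f(a,160,200,100,75,4),f(a,280,200,100,75,4)]))
E
python3 m.py
```

```text
top green 377 [ 461.2 -107.3] [124.7  34.8] 89.58
13.056407404075571
die 23 [477.7 -90. ] [21.1  4.3] 89.16
40.86641687037286
bush 0 [0. 0.] [0. 0.] 0.0
brass 0 [0. 0.] [0. 0.] 0.0
nan
handle 0 [0. 0.] [0. 0.] 0.0
nan
alu 51 [428.  290.3] [17.1 19.5] 0.04
11.224770980259223
nan
scene green 40 [467.5 -98.1] [108.8  13.2] 73.34
11.533795309479018
die 27 [477.7 -90.4] [23.4  6.2] 81.03
38.60917837460306
bush 0 [0. 0.] [0. 0.] 0.0
brass 0 [0. 0.] [0. 0.] 0.0
nan
handle 0 [0. 0.] [0. 0.] 0.0
nan
alu 92 [427.8 289.6] [16.4 20.2] 3.59
10.669460118996852
nan
  return _methods._mean(a, axis=axis, dtype=dtype,
  ret = ret.dtype.type(ret / rcount)
```

View pics/c1.png

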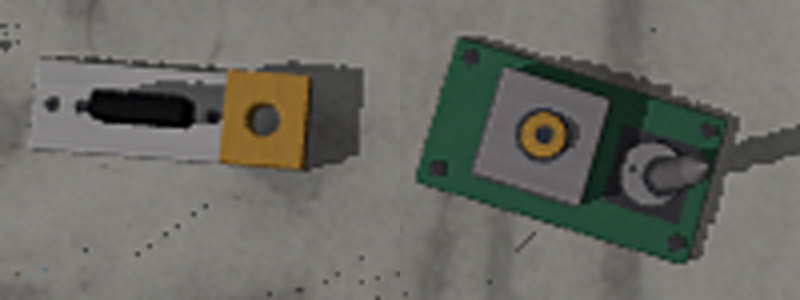

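The crop shows a clear platen (handle at ~(195,226), hole at ~(226,230)) and stand (die centre at ~(316,234), rod leaning outward in perspective). My X windows were wrong, so I'm widening them.

```bash
sed -i 's/(X>320)&(X<480)&(Y<0)&(Y>-200)/(X>420)\&(X<640)\&(Y<0)\&(Y>-230)/; s/(X>330)&(X<480)&(Y>80)&(Y<300)/(X>430)\&(X<640)\&(Y>70)\&(Y<300)/' m.py; sed -i '/X>300/d;/imwrite/d' m.py; python3 m.py 2>/dev/null
```

```text
top green 1230 [504.1 -98.9] [153.3  82. ] 72.38
13.196258503831075
die 677 [ 540.9 -147.6] [ 94.9 227.4] 29.93
40.94588112821759
bush 92 [510.8 -80. ] [22.3 23.2] 44.1
50 37 [ 505.  -108.5   54.4] [ 482.6 -228.9   50.1] [621.4 -70.3  68. ]
70 14 [ 487.5 -143.    79.4] [ 481.9 -148.6   70.3] [ 495.7 -140.2   87.6]
90 13 [ 488.9 -141.9   98.3] [ 482.9 -145.7   91.6] [ 497.1 -140.4  103.9]
106 32 [ 488.9 -145.9  113. ] [ 482.5 -155.   106.1] [ 496.2 -140.6  119.3]
120 20 [ 489.2 -147.4  124.7] [ 485.8 -152.9  120.1] [ 493.7 -142.7  131.9]
brass 450 [574.3 189.1] [213.9 136.4] 83.07
29.320308603479646
handle 316 [568.5 231.4] [171.2  92.3] 34.34
46.90192671734758
alu 1150 [534.9 185.2] [229.5 209.9] 89.97
13.462419946197485
scene green 101 [504.3 -93.2] [146.8  82.3] 72.28
12.343180700480957
die 460 [ 537.8 -147.3] [100.4 228. ] 29.77
40.53600103028674
bush 62 [514.1 -82.5] [23.8 30.9] 66.74
50 60 [ 487.6 -142.3   59.4] [ 480.5 -150.6   50.1] [509.3 -81.4  69.9]
70 56 [ 487.5 -143.8   79.2] [ 480.9 -151.5   70.1] [ 497.  -140.    89.9]
90 51 [ 487.3 -143.6   97.6] [ 481.4 -151.7   90. ] [ 495.8 -138.3  105.8]
106 40 [ 487.9 -145.1  112.6] [ 481.6 -151.4  106.6] [ 495.8 -140.6  119.1]
120 18 [ 488.3 -146.7  124.7] [ 484.7 -150.2  120.2] [ 492.  -141.5  130.3]
brass 538 [529.4 193.9] [215.1  51.5] 84.51
28.495275000361005
handle 274 [547.1 219.9] [134.2  84.5] 43.26
45.8018772959409
alu 1358 [538.1 188.1] [144.4 281.9] 19.09
12.807588939955252
```

```bash
cat > m2.py <<'E'
from h import *
def cc(m):
    n,l,s,c=cv2.connectedComponentsWithStats(m.astype(np.uint8)); return l==1+np.argmax(s[1:,4])
def rect(n,m,h,name):
    m=cc(m); c=max(cv2.findContours(m.astype(np.uint8),0,2)[0],key=cv2.contourArea)
    # rays to plane z=h, undilated pixel centres
    M=cams.camera_model(n);K=np.array(M['mtx']);T=np.array(M['T']);u=c[:,0,:].astype(float)
    r=np.c_[(u-K[[0,1],[2,2]])/K[0,0],np.ones(len(u))]@T[:3,:3].T
    P=T[:3,3]+r*((h-T[2,3])/r[:,2])[:,None]
    q,s,a=cv2.minAreaRect(P[:,:2].astype(np.float32)); print(n,name,m.sum(),np.round(q,1),np.round(s,1),round(a,2))
for n in('top','scene'):
    p=np.load(f'pics/{n}_p.npy').astype(int);d=np.load(f'pics/{n}_d.npy').astype(float);W=world(n,d)
    X,Y,Z=W[...,0],W[...,1],W[...,2]
    hsv=cv2.cvtColor(p.astype(np.uint8),cv2.COLOR_RGB2HSV); col=(hsv[...,1]>110)&(hsv[...,0]<35)
    st=(X>420)&(X<560)&(Y<-20)&(Y>-190)&(d>0); pl=(X>470)&(X<560)&(Y>70)&(Y<300)&(d>0)
    rect(n,st&(Z>6)&(Z<17),12,'base'); rect(n,st&(Z>34)&(Z<50)&(Y>-125),40,'die'); rect(n,st&(Z>34)&col,48,'bush')
    rect(n,pl&(Z>20)&col&(Z<34),28,'brass'); rect(n,pl&(Z>36)&(Z<56),46,'handle'); rect(n,pl&(Z>7)&(Z<18)&(hsv[...,1]<90),12,'alu')
E
python3 m2.py
```

```text
top base 1583 [505.1 -98.3] [157.7  84.1] 72.42
top die 773 [510.8 -80.3] [60.2 60.2] 72.51
top bush 92 [510.5 -80. ] [22.6 23.7] 26.1
top brass 438 [521.8 110.6] [44.8 50.3] 85.25
top handle 194 [527.  174.3] [53.2 16.3] 85.23
top alu 867 [528.4 186.8] [103.1  50.2] 85.13
scene base 776 [501.8 -94.7] [161.7  87.6] 71.51
scene die 479 [507.8 -76.1] [66.7 65.9] 72.36
scene bush 62 [509.7 -77.5] [21.3 29.8] 22.97
scene brass 494 [519.5 113.8] [53.6 55.2] 84.51
scene handle 271 [523.2 180.2] [59.5 22. ] 84.99
scene alu 1012 [526.5 186.5] [111.   53.9] 85.84
```

Call:
play_rows([
  [[0,-0.0255,0,0],[0,-0.0255,0,0],[0,-0.0255,0,0],[0,-0.0255,0,0],[0,-0.0255,0,0],[0,-0.0255,0,0],[0,-0.0255,0,0],[0,-0.0255,0,0],[0,-0.0255,0,0],[0,-0.0255,0,0]],
], hand=1)

```text
clock: 1.63
ee_pos: [79.3, 334.5, 241.7]
tool_rot: [0.0, 0.116, 0.993, 0.0]
contact_force: [-0.0, -0.3, 0.8]
gripper_width: 87.6
grasp_force: 0.0
```

Call:
play_rows([
  [[-0.034,0,0,0.1],[-0.034,0,0,0.1],[-0.034,0,0,0.1],[-0.034,0,0,0.1],[-0.034,0,0,0.1],[-0.034,0,0,0.1],[-0.034,0,0,0.1],[-0.034,0,0,0.1],[-0.034,0,0,0.1],[-0.034,0,0,0.1],[0,0,0,0]],
])

```text
clock: 2.55
ee_pos: [334.5, 125.4, 241.5]
tool_rot: [0.001, 0.583, 0.812, -0.001]
contact_force: [0.6, -0.7, -0.6]
gripper_width: 87.4
grasp_force: 0.0
```

```bash
cat >> h.py <<'E'
from scipy.spatial.transform import Rotation as Rn
def go(x,y,z,yaw,n=1):
    s=sensors.state();q=s['tool_rot'];R=Rn.from_quat(np.r_[q[1:],q[0]]).as_matrix();p=s['ee_pos']
    t=R.T@(np.array([x,y,z])-p); a=np.degrees(np.arctan2(R[1,1],R[0,1])); tw=-np.radians((yaw-a+180)%360-180)
    print('clk',round(s['clock'],2),'p',p.round(2),'yaw',round(a,2),'tilt',R[:,2].round(4),'F',s['contact_force'].round(2),'M',s['ft_torque'].round(3),'w',round(s['gripper_width'],2),'g',round(s['grasp_force'],1),'j6',s['joint_pos'].round(3))
    print('total tool shift',t.round(2),'twist',round(tw,4),'per row',(t/n).round(2),round(tw/n,4))
E
python3 -c "
from h import *
go(527,174.3,110,-4.8)"
```

```text
clk 2.55 p [334.48 125.37 241.53] yaw 18.64 tilt [ 8.0e-04 -2.2e-03 -1.0e+00] F [ 0.57 -0.72 -0.57] M [-0.049  0.038  0.019] w 87.45 g 0.0 j6 [ 0.265 -0.573  1.792 -0.002  1.923 -0.061]
total tool shift [-14.87 198.05 131.58] twist 0.4091 per row [-14.87 198.05 131.58] 0.4091
```

Call:
play_rows([
  [[-0.0015,0.0198,0.0132,0],[-0.0015,0.0198,0.0132,0],[-0.0015,0.0198,0.0132,0],[-0.0015,0.0198,0.0132,0],[-0.0015,0.0198,0.0132,0],[-0.0015,0.0198,0.0132,0],[-0.0015,0.0198,0.0132,0],[-0.0015,0.0198,0.0132,0],[-0.0015,0.0198,0.0132,0],[-0.0015,0.0198,0.0132,0],[0,0,0,0.082],[0,0,0,0.082],[0,0,0,0.082],[0,0,0,0.082],[0,0,0,0.082],[0,0,0,0],[0,0,0,0]],
])

```text
clock: 3.97
ee_pos: [524.2, 182.0, 109.7]
tool_rot: [-0.0, 0.731, 0.682, 0.0]
contact_force: [-0.8, 0.5, -0.7]
gripper_width: 87.6
grasp_force: 0.0
```

```bash
python3 -c "
from h import *
go(527,174.3,34.5,-4.8)
p,d=snap('scene','s1.png'); cv2.imwrite('pics/s1c.png',cv2.resize(p[180:360,180:420,::-1],None,fx=3,fy=3))"
```

```text
clk 3.97 p [524.18 182.03 109.71] yaw -3.92 tilt [ 0.e+00  2.e-04 -1.e+00] F [-0.79  0.48 -0.72] M [-0.06   0.073 -0.04 ] w 87.64 g 0.0 j6 [ 0.273 -0.016  1.574  0.     1.584  0.341]
total tool shift [-7.53  3.34 75.21] twist 0.0153 per row [-7.53  3.34 75.21] 0.0153
```

View pics/s1c.png

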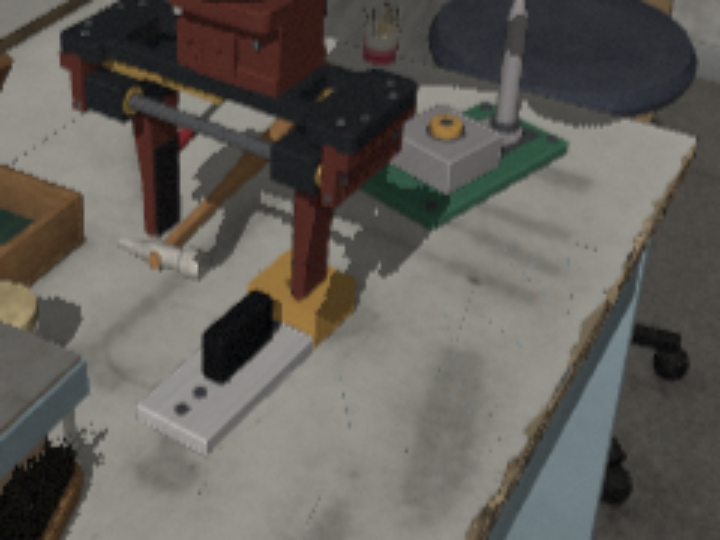

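The view shows the open fingers straddling the platen about 75 mm above the handle, clear of the hammer. Going down now.

Call:
play_rows([
  [[-0.0025,0.0011,0,0.005],[-0.0025,0.0011,0,0.005],[-0.0025,0.0011,0,0.005],[0,0,0.011,0],[0,0,0.011,0],[0,0,0.011,0],[0,0,0.011,0],[0,0,0.011,0],[0,0,0.01,0],[0,0,0.006,0],[0,0,0.003,0],[0,0,0,0],[0,0,0,0]],
])

```text
clock: 5.1
ee_pos: [527.3, 173.8, 35.9]
tool_rot: [0.0, 0.737, 0.676, 0.0]
contact_force: [0.5, 0.5, -0.0]
gripper_width: 87.9
grasp_force: 0.0
```

```bash
python3 -c "
from h import *
go(527,174.3,34.5,-4.8)"
```

```text
clk 5.1 p [527.29 173.78  35.88] yaw -4.98 tilt [ 4.e-04  1.e-04 -1.e+00] F [ 0.48  0.54 -0.04] M [-0.043  0.058  0.012] w 87.87 g 0.0 j6 [0.257 0.03  1.661 0.    1.45  0.344]
total tool shift [ 0.49 -0.34  1.38] twist -0.0032 per row [ 0.49 -0.34  1.38] -0.0032
```

Call:
play_rows([
  [[0,0,0.001,0],[0,0,0,0],[0,0,0,0],[0,0,0,0],[0,0,0,0],[0,0,0,0],[0,0,0,0],[0,0,0,0],[0,0,0,0],[0,0,0,0]],
], hand=0, squeeze=45)

```text
clock: 5.93
ee_pos: [527.1, 173.7, 34.6]
tool_rot: [-0.0, 0.737, 0.676, -0.0]
contact_force: [-0.1, -0.2, -1.0]
gripper_width: 24.8
grasp_force: 0.0
```

```bash
python3 -c "
from h import *
go(527,174.3,34.5,-4.8)"
```

```text
clk 5.93 p [527.09 173.68  34.6 ] yaw -4.99 tilt [-1.e-04 -0.e+00 -1.e+00] F [-0.08 -0.18 -1.01] M [-0.036  0.092  0.007] w 24.79 g 0.0 j6 [0.257 0.031 1.663 0.    1.448 0.344]
total tool shift [ 0.61 -0.14  0.1 ] twist -0.0032 per row [ 0.61 -0.14  0.1 ] -0.0032
```

Still closing, so a few more rows and then a small lift.

Call:
play_rows([
  [[0,0,0,0],[0,0,0,0],[0,0,0,0],[0,0,0,0],[0,0,0,0]],
])

```text
clock: 6.35
ee_pos: [526.9, 173.7, 34.6]
tool_rot: [-0.0, 0.737, 0.676, -0.0]
contact_force: [-1.9, 0.9, 0.7]
gripper_width: 15.8
grasp_force: 45.0
```

Call:
play_rows([
  [[0,0,-0.005,0],[0,0,-0.01,0],[0,0,-0.015,0],[0,0,-0.015,0],[0,0,-0.015,0],[0,0,-0.015,0],[0,0,-0.015,0],[0,0,-0.015,0],[0,0,-0.015,0],[0,0,-0.015,0],[0,0,-0.015,0],[0,0,0,0],[0,0,0,0],[0,0,0,0]],
])

```text
clock: 7.52
ee_pos: [526.9, 173.6, 183.9]
tool_rot: [-0.0, 0.737, 0.676, -0.0]
contact_force: [-0.5, 0.2, -2.7]
gripper_width: 15.5
grasp_force: 45.0
```

```bash
python3 -c "
from h import *
go(508,-86,185,-17.55)"
```

```text
clk 7.52 p [526.89 173.6  183.85] yaw -4.99 tilt [-8.e-04 -3.e-04 -1.e+00] F [-0.46  0.22 -2.68] M [0.029 0.084 0.04 ] w 15.5 g 45.0 j6 [ 0.257 -0.034  1.46  -0.     1.716  0.344]
total tool shift [-260.26    3.75   -1.06] twist 0.2192 per row [-260.26    3.75   -1.06] 0.2192
```

Call:
play_rows([
  [[-0.01,0,0,0],[-0.02,0,0,0],[-0.02,0,0,0],[-0.02,0,0,0],[-0.02,0,0,0],[-0.02,0,0,0],[-0.02,0,0,0],[-0.02,0,0,0],[-0.02,0,0,0],[-0.02,0.001,0,0],[-0.02,0.001,0,0],[-0.02,0.001,0,0],[-0.02,0.001,0,0],[-0.01,0,0,0],[0,0,0,0.055],[0,0,0,0.055],[0,0,0,0.055],[0,0,0,0.054],[0,0,0,0],[0,0,0,0]],
])

```text
clock: 9.18
ee_pos: [508.1, -85.6, 184.0]
tool_rot: [-0.0, 0.806, 0.592, -0.0]
contact_force: [0.7, -0.3, -2.8]
gripper_width: 16.0
grasp_force: 45.0
```

```bash
cat > look.py <<'E'
import sys
from h import *
go(508.2,-86.4,185,-17.55)
for n in('scene','top'):
    p,d=snap(n,f'{n}_{sys.argv[1]}.png')
a=np.load('pics/top_p.npy');b=np.load('pics/scene_p.npy')
f=lambda i,x,y,w,h,s:cv2.resize(i[y:y+h,x:x+w],None,fx=s,fy=s,interpolation=cv2.INTER_CUBIC)
cv2.imwrite('pics/'+sys.argv[1]+'.png',np.hstack([f(b,280,120,100,130,4),f(a,280,180,100,130,4)])[:,:,::-1])
E
python3 look.py a
```

```text
clk 9.18 p [508.13 -85.65 183.96] yaw -17.44 tilt [-1.1e-03  3.0e-04 -1.0e+00] F [ 0.73 -0.31 -2.77] M [-0.011  0.038  0.002] w 15.97 g 45.0 j6 [-0.233 -0.14   1.56   0.     1.723  0.071]
total tool shift [-0.7   0.3  -1.04] twist 0.0019 per row [-0.7   0.3  -1.04] 0.0019
```

View pics/a.png

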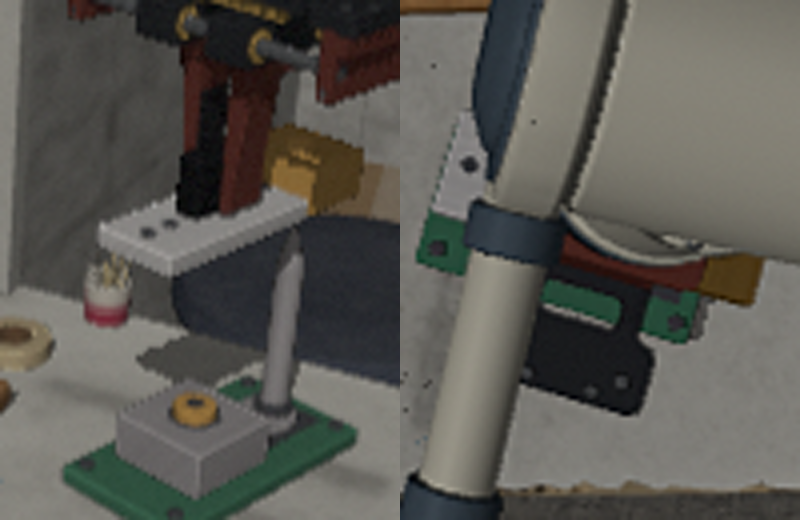

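The platen is held level-looking over the stand, with the rod tip just below and behind the plate edge at about scene pixel (353,180). I'll check its tilt and position numerically.

```bash
cat > m3.py <<'E'
from h import *
from m2 import cc,rect
n='scene'
p=np.load(f'pics/{n}_p.npy').astype(int);d=np.load(f'pics/{n}_d.npy').astype(float);W=world(n,d);X,Y,Z=W[...,0],W[...,1],W[...,2]
hsv=cv2.cvtColor(p.astype(np.uint8),cv2.COLOR_RGB2HSV)
m=cc((X>460)&(X<560)&(Y>-140)&(Y<0)&(Z>150)&(Z<172)&(hsv[...,1]<90)&(p.min(-1)>80))
P=W[m];q=np.c_[P[:,:2]-P[:,:2].mean(0),np.ones(len(P))]
w=np.ones(len(P),bool)
for _ in range(4):
    c=np.linalg.lstsq(q[w],P[w,2],rcond=None)[0];r=P[:,2]-q@c;w=abs(r)<2
print('plate',m.sum(),w.sum(),P.mean(0),'slopes',c,'std',r[w].std())
s=np.array([.3015,.953]); print('slope along +y',c[:2]@s,'z at TCP',c[2]+(np.array([508.1,-85.6])-P[:,:2].mean(0))@c[:2])
# plate far +y end
t=(P[w][:,:2]-[508.1,-85.6])@s; l=(P[w][:,:2]-[508.1,-85.6])@[.953,-.3015]; print('along',t.min(),t.max(),'across',l.min(),l.max())
E
sed -i 's/^for n in/if __name__=="__main__":\n for n in/; ' m2.py; sed -i '/^    p=np.load/,$s/^/ /' m2.py; python3 m3.py
```

```text
plate 584 400 [508.09642231 -56.34935783 160.28509689] slopes [ 2.54673837e-02 -2.02772701e-02  1.61843364e+02] std 0.8600614109852561
slope along +y -0.011645822216374255 z at TCP 162.4365780232942
along -43.12014088630838 66.35352642891387 across -25.851881015416904 24.933157087013512
```

Call:
play_rows([
  [[-0.0009,0.0004,0,0.002],[0,0,0.007,0],[0,0,0.007,0],[0,0,0.007,0],[0,0,0.003,0],[0,0,0,0],[0,0,0,0],[0,0,0,0]],
])

```text
clock: 9.95
ee_pos: [508.7, -86.7, 160.9]
tool_rot: [0.0, 0.807, 0.59, 0.0]
contact_force: [0.7, 0.4, -2.5]
gripper_width: 15.9
grasp_force: 45.0
```

Call:
play_rows([
  [[0,0,0.002,0],[0,0,0.002,0],[0,0,0.002,0],[0,0,0.002,0],[0,0,0.002,0],[0,0,0,0],[0,0,0,0]],
])

```text
clock: 10.53
ee_pos: [508.5, -86.6, 150.4]
tool_rot: [-0.0, 0.807, 0.59, -0.0]
contact_force: [-0.4, -1.3, -3.0]
gripper_width: 15.4
grasp_force: 45.0
```

```bash
python3 -c "
from h import *
go(508.3,-86.6,145,-17.55)"
```

```text
clk 10.53 p [508.51 -86.62 150.41] yaw -17.65 tilt [-4.e-04  1.e-04 -1.e+00] F [-0.38 -1.33 -3.  ] M [0.019 0.069 0.038] w 15.41 g 45.0 j6 [-0.235 -0.135  1.615 -0.     1.662  0.073]
total tool shift [-0.05 -0.21  5.41] twist -0.0017 per row [-0.05 -0.21  5.41] -0.0017
```

Call:
play_rows([
  [[0,0,0.002,0],[0,0,0.002,0],[0,0,0.001,0],[0,0,0,0],[0,0,0,0]],
])

```text
clock: 10.95
ee_pos: [508.6, -86.6, 145.5]
tool_rot: [-0.0, 0.807, 0.59, -0.0]
contact_force: [0.3, 0.3, -1.8]
gripper_width: 15.7
grasp_force: 45.0
```

```bash
cat > f.py <<'E'
from h import *
F=[];M=[]
for i in range(6):
    s=sensors.state();F.append(s['contact_force']);M.append(s['ft_torque']); cams.read_camera('top')
F=np.array(F);q=s['tool_rot'];R=Rn.from_quat(np.r_[q[1:],q[0]]).as_matrix()
print('clk',s['clock'],'p',s['ee_pos'].round(2),'Ftool',(F.mean(0)@R).round(2),'sd',F.std(0).round(2),'M',(np.mean(M,0)@R).round(3),'yaw',np.degrees(np.arctan2(R[1,1],R[0,1])).round(2))
E
python3 f.py
```

```text
clk 11.2 p [508.66 -86.67 145.75] Ftool [0.09 0.36 2.22] sd [0.38 0.45 0.44] M [ 0.046 -0.05  -0.005] yaw -17.65
```

Call:
play_rows([
  [[0,0,0.002,0],[0,0,0.002,0],[0,0,0,0],[0,0,0,0]],
])

```text
clock: 11.58
ee_pos: [508.4, -86.6, 141.3]
tool_rot: [-0.0, 0.807, 0.59, -0.0]
contact_force: [-0.2, -1.1, -3.2]
gripper_width: 16.0
grasp_force: 45.0
```

```bash
python3 f.py
```

```text
clk 11.8333 p [508.62 -86.66 141.7 ] Ftool [-0.27 -0.06  2.63] sd [0.23 0.79 0.51] M [ 0.068 -0.078  0.009] yaw -17.65
```

Call:
play_rows([
  [[0,0,0.002,0],[0,0,0.001,0],[0,0,0,0],[0,0,0,0]],
])

```text
clock: 12.22
ee_pos: [508.5, -86.8, 138.4]
tool_rot: [-0.0, 0.807, 0.59, -0.0]
contact_force: [-0.9, -2.0, -2.5]
gripper_width: 16.1
grasp_force: 45.0
```

```bash
python3 f.py
```

```text
clk 12.4667 p [508.54 -86.7  138.52] Ftool [-1.43 -0.13  2.89] sd [0.34 0.48 0.39] M [ 0.138 -0.23   0.01 ] yaw -17.65
```

Call:
play_rows([
  [[-0.0009,0,0,0],[0,0,0,0],[0,0,0,0],[0,0,0,0]],
])

```text
clock: 12.85
ee_pos: [508.4, -87.4, 138.7]
tool_rot: [0.0, 0.807, 0.59, 0.0]
contact_force: [-0.2, -0.5, -2.6]
gripper_width: 15.8
grasp_force: 45.0
```

```bash
python3 f.py
```

```text
clk 13.1 p [508.39 -87.46 138.68] Ftool [ 0.14 -0.02  2.43] sd [0.46 0.42 0.28] M [ 0.095 -0.077  0.013] yaw -17.64
```

Call:
play_rows([
  [[0,0,0.002,0],[0,0,0.002,0],[0,0,0.002,0],[0,0,0,0],[0,0,0,0]],
])

```text
clock: 13.57
ee_pos: [508.2, -87.4, 132.2]
tool_rot: [-0.0, 0.807, 0.59, -0.0]
contact_force: [-0.1, 0.1, -2.9]
gripper_width: 15.6
grasp_force: 45.0
```

```bash
python3 f.py
```

```text
clk 13.8167 p [508.32 -87.51 132.64] Ftool [-0.4  -0.42  3.08] sd [0.61 0.37 0.32] M [ 0.102 -0.083  0.022] yaw -17.65
```

Call:
play_rows([
  [[-0.0002,-0.0003,0.002,0],[0,0,0.003,0],[0,0,0.003,0],[0,0,0.003,0],[0,0,0.003,0],[0,0,0,0],[0,0,0,0]],
])

```text
clock: 14.45
ee_pos: [507.9, -87.5, 118.2]
tool_rot: [-0.0, 0.807, 0.59, -0.0]
contact_force: [1.4, -0.7, -2.6]
gripper_width: 16.0
grasp_force: 45.0
```

```bash
python3 f.py
```

```text
clk 14.7 p [508.09 -87.64 118.86] Ftool [-0.22  0.01  2.64] sd [0.72 0.32 0.38] M [ 0.054 -0.053  0.011] yaw -17.65
```

Call:
play_rows([
  [[0,0,0.003,0],[0,0,0.003,0],[0,0,0.003,0],[0,0,0.003,0],[0,0,0.003,0],[0,0,0,0],[0,0,0,0]],
])

```text
clock: 15.33
ee_pos: [507.8, -87.6, 103.2]
tool_rot: [-0.0, 0.807, 0.59, -0.0]
contact_force: [-0.0, 0.2, -2.4]
gripper_width: 15.9
grasp_force: 45.0
```

```bash
python3 f.py
```

```text
clk 15.5833 p [508.08 -87.64 103.86] Ftool [-0.06 -0.36  2.54] sd [0.45 0.53 0.66] M [ 0.078 -0.063 -0.003] yaw -17.65
```

Call:
play_rows([
  [[0,-0.0001,0.003,0],[0,0,0.003,0],[0,0,0.003,0],[0,0,0.003,0],[0,0,0.003,0],[0,0,0.003,0],[0,0,0,0],[0,0,0,0]],
])

```text
clock: 16.3
ee_pos: [507.7, -87.5, 85.3]
tool_rot: [-0.0, 0.807, 0.59, -0.0]
contact_force: [-0.0, -0.7, -2.3]
gripper_width: 16.0
grasp_force: 45.0
```

```bash
python3 f.py
```

```text
clk 16.55 p [508.03 -87.62  85.9 ] Ftool [-0.42 -0.01  2.35] sd [0.24 0.16 0.38] M [ 0.061 -0.064  0.002] yaw -17.65
```

Call:
play_rows([
  [[0,0,0.001,0],[0,0,0.001,0],[0,0,0.001,0],[0,0,0,0],[0,0,0,0]],
])

```text
clock: 17.02
ee_pos: [507.8, -87.5, 82.5]
tool_rot: [-0.0, 0.807, 0.59, -0.0]
contact_force: [-0.1, -0.0, -1.7]
gripper_width: 15.7
grasp_force: 45.0
```

```bash
python3 f.py
```

```text
clk 17.2667 p [507.94 -87.58  82.69] Ftool [-0.28 -0.08  2.47] sd [0.36 0.34 0.43] M [ 0.027 -0.046  0.005] yaw -17.65
```

Call:
play_rows([
  [[0,0,0.0005,0],[0,0,0.0005,0],[0,0,0.0005,0],[0,0,0.0005,0],[0,0,0,0]],
])

```text
clock: 17.73
ee_pos: [508.0, -87.6, 81.7]
tool_rot: [0.0, 0.807, 0.59, 0.0]
contact_force: [-3.6, 1.0, 4.8]
gripper_width: 15.5
grasp_force: 45.0
```

Call:
play_rows([
  [[0,0,0.0005,0],[0,0,0.0005,0],[0,0,0.0005,0],[0,0,0.0005,0],[0,0,0,0]],
])

```text
clock: 18.15
ee_pos: [508.0, -87.6, 79.9]
tool_rot: [0.0, 0.807, 0.59, 0.0]
contact_force: [-3.0, 1.7, 6.0]
gripper_width: 16.1
grasp_force: 45.0
```

```bash
python3 f.py
```

```text
clk 18.4 p [508.01 -87.61  79.84] Ftool [-0.46 -3.83 -6.11] sd [0.51 0.49 0.28] M [ 0.82  -0.109 -0.014] yaw -17.64
```

Call:
play_rows([
  [[0,-0.0003,0,0],[0,0,0,0],[0,0,0,0]],
])

```text
clock: 18.7
ee_pos: [508.0, -87.6, 79.9]
tool_rot: [0.001, 0.807, 0.59, 0.0]
contact_force: [-1.9, 0.7, 5.5]
gripper_width: 15.6
grasp_force: 45.0
```

```bash
python3 f.py
```

```text
clk 18.95 p [507.97 -87.6   79.87] Ftool [-0.32 -2.63 -5.52] sd [0.48 0.43 0.32] M [ 0.621 -0.094 -0.019] yaw -17.65
```

Call:
play_rows([
  [[0,-0.0003,0,0],[0,-0.0002,0,0],[0,0,0.0005,0],[0,0,0.0005,0],[0,0,0,0],[0,0,0,0]],
])

```text
clock: 19.5
ee_pos: [507.9, -87.6, 78.9]
tool_rot: [0.001, 0.807, 0.59, 0.001]
contact_force: [-0.3, -0.8, 6.0]
gripper_width: 15.8
grasp_force: 45.0
```

```bash
python3 f.py
```

```text
clk 19.75 p [507.89 -87.58  78.94] Ftool [-0.66 -0.86 -5.93] sd [0.35 0.51 0.65] M [ 0.363 -0.1    0.008] yaw -17.65
```

Call:
play_rows([
  [[0,-0.0001,0.0005,0],[0,0,0.0005,0],[0,0,0.0005,0],[0,0,0.0005,0],[0,0,0,0],[0,0,0,0]],
])

```text
clock: 20.3
ee_pos: [507.9, -87.6, 77.0]
tool_rot: [0.001, 0.807, 0.59, 0.001]
contact_force: [-0.8, -0.4, 5.2]
gripper_width: 15.7
grasp_force: 45.0
```

```bash
python3 f.py
```

```text
clk 20.55 p [507.86 -87.58  76.96] Ftool [-0.25 -1.06 -5.46] sd [0.5  0.48 0.46] M [ 0.271 -0.099 -0.006] yaw -17.65
```

Call:
play_rows([
  [[0,0,0.0005,0],[0,0,0.0005,0],[0,0,0.0003,0],[0,0,0,0],[0,0,0,0]],
])

```text
clock: 21.02
ee_pos: [507.9, -87.6, 75.7]
tool_rot: [0.001, 0.807, 0.59, 0.001]
contact_force: [-1.1, 0.7, 6.2]
gripper_width: 15.8
grasp_force: 45.0
```

```bash
python3 f.py
```

```text
clk 21.2667 p [507.89 -87.57  75.68] Ftool [-0.05 -0.87 -5.92] sd [0.36 0.57 0.61] M [ 0.301 -0.101 -0.011] yaw -17.65
```

Now the last millimetre, in 0.3 mm steps.

Call:
play_rows([
  [[0,-0.0001,0.0003,0],[0,0,0.0003,0],[0,0,0,0],[0,0,0,0]],
])

```text
clock: 21.65
ee_pos: [507.9, -87.5, 75.1]
tool_rot: [0.001, 0.807, 0.59, 0.001]
contact_force: [-0.7, 0.0, 6.2]
gripper_width: 15.8
grasp_force: 45.0
```

Call:
play_rows([
  [[0,0,0.0003,0],[0,0,0.0003,0],[0,0,0,0],[0,0,0,0]],
])

```text
clock: 21.98
ee_pos: [507.9, -87.6, 74.6]
tool_rot: [0.001, 0.807, 0.59, 0.001]
contact_force: [-1.2, 0.3, 6.4]
gripper_width: 15.9
grasp_force: 45.0
```

```bash
python3 f.py
```

```text
clk 22.2333 p [507.86 -87.57  74.61] Ftool [-0.21 -1.19 -6.7 ] sd [0.46 0.35 0.21] M [ 0.307 -0.117 -0.018] yaw -17.65
```

Call:
play_rows([
  [[0,0,0.0003,0],[0,0,0.0003,0],[0,0,0,0],[0,0,0,0]],
])

```text
clock: 22.62
ee_pos: [507.9, -87.6, 74.6]
tool_rot: [0.001, 0.807, 0.59, 0.001]
contact_force: [-2.0, 0.9, 8.9]
gripper_width: 15.6
grasp_force: 45.0
```

Call:
play_rows([
  [[0,0,0.0003,0],[0,0,0,0],[0,0,0,0]],
])

```text
clock: 22.87
ee_pos: [507.9, -87.6, 74.6]
tool_rot: [0.001, 0.807, 0.59, 0.001]
contact_force: [-4.1, -0.5, 11.4]
gripper_width: 15.7
grasp_force: 45.0
```

```bash
python3 f.py
```

```text
clk 23.1167 p [507.9  -87.55  74.59] Ftool [ -1.17  -2.89 -10.37] sd [0.63 0.48 0.59] M [ 0.79  -0.156  0.001] yaw -17.64
```

Call:
play_rows([
  [[-0.0002,-0.0006,0,0],[0,-0.0002,0.0005,0],[0,-0.0001,0.0005,0],[0,-0.0001,0.0004,0],[0,0,0,0],[0,0,0,0]],
])

```text
clock: 23.67
ee_pos: [507.8, -87.6, 74.6]
tool_rot: [0.002, 0.807, 0.59, 0.002]
contact_force: [-1.4, 0.6, 16.4]
gripper_width: 16.0
grasp_force: 45.0
```

```bash
python3 f.py
```

```text
clk 23.9167 p [507.82 -87.54  74.63] Ftool [ -0.29  -2.09 -15.44] sd [0.64 0.36 0.44] M [ 0.831 -0.074  0.001] yaw -17.64
```

Call:
play_rows([
  [[0,-0.0003,-0.0005,0],[0,0,-0.0005,0],[0,0,-0.0005,0],[0,0,-0.0005,0],[0,0,0,0],[0,0,0,0]],
])

```text
clock: 24.47
ee_pos: [507.6, -87.5, 74.7]
tool_rot: [0.002, 0.807, 0.59, 0.002]
contact_force: [5.4, -1.2, 7.2]
gripper_width: 16.3
grasp_force: 45.0
```

```bash
python3 f.py
```

```text
clk 24.7167 p [507.63 -87.51  74.69] Ftool [ 0.89  4.81 -6.3 ] sd [0.34 0.49 0.58] M [-0.707  0.033  0.001] yaw -17.65
```

Call:
play_rows([
  [[0,0.0005,0,0],[0,0.0005,0,0],[0,0,0,0],[0,0,0,0]],
])

```text
clock: 25.1
ee_pos: [507.7, -87.6, 74.6]
tool_rot: [0.001, 0.807, 0.59, 0.001]
contact_force: [1.6, -0.7, 8.8]
gripper_width: 16.2
grasp_force: 45.0
```

```bash
python3 f.py
```

```text
clk 25.35 p [507.74 -87.53  74.61] Ftool [ 0.62  0.94 -8.79] sd [0.51 0.51 0.33] M [ 0.023 -0.     0.015] yaw -17.64
```

Call:
play_rows([
  [[0,0,0,0],[0,0,0,0],[0,0,0,0],[0,0,0,0],[0,0,0,0],[0,0,0,0],[0,0,0,0],[0,0,0,0]],
], hand=0.7)

```text
clock: 26.07
ee_pos: [506.5, -87.4, 72.7]
tool_rot: [-0.0, 0.807, 0.59, -0.0]
contact_force: [-0.4, 0.1, -1.1]
gripper_width: 61.4
grasp_force: 0.0
```

Call:
play_rows([
  [[0,0,-0.005,0],[0,0,-0.01,0],[0,0,-0.015,0],[0,0,-0.015,0],[0,0,-0.015,0],[0,0,-0.02,0],[0,0,-0.02,0],[0,0,-0.02,0],[0,-0.02,0,0],[0,-0.02,0,0],[0,-0.02,0,0],[0,-0.02,0,0],[0,-0.02,0,0],[0,-0.02,0,0],[0,-0.02,0,0],[0,-0.015,0,0],[0,0,0,0],[0,0,0,0]],
])

```text
clock: 27.57
ee_pos: [359.1, -40.4, 194.2]
tool_rot: [0.001, 0.807, 0.59, 0.001]
contact_force: [-0.1, -0.4, -0.2]
gripper_width: 61.6
grasp_force: 0.0
```

```bash
cp h.py h_.py; python3 look.py b; cat > m4.py <<'E'
from h import *
from m2 import cc,rect
for n in('scene','top'):
    p=np.load(f'pics/{n}_p.npy').astype(int);d=np.load(f'pics/{n}_d.npy').astype(float);W=world(n,d);X,Y,Z=W[...,0],W[...,1],W[...,2]
    hsv=cv2.cvtColor(p.astype(np.uint8),cv2.COLOR_RGB2HSV)
    st=(X>420)&(X<600)&(Y<20)&(Y>-190)&(d>0)
    try:
        m=st&(Z>46)&(Z<58)&(hsv[...,1]<90)&(p.min(-1)>60); rect(n,m,52,'alu'); P=W[cc(m)]
        c=np.linalg.lstsq(np.c_[P[:,:2]-P[:,:2].mean(0),np.ones(len(P))],P[:,2],rcond=None)[0]; print('plane',c)
        rect(n,st&(Z>60)&(Z<74)&(hsv[...,1]>110)&(hsv[...,0]<35),68,'brass'); rect(n,st&(Z>76)&(Z<95)&(Y>-130),86,'handle')
        rect(n,st&(Z>6)&(Z<17),12,'base')
    except Exception as e: print(n,e)
E
python3 m4.py
```

```text
clk 27.57 p [359.12 -40.41 194.16] yaw -17.64 tilt [ 3.1e-03 -7.0e-04 -1.0e+00] F [-0.08 -0.35 -0.22] M [-0.075  0.075  0.036] w 61.62 g 0.0 j6 [-0.206 -0.584  1.883 -0.     1.839  0.102]
total tool shift [  1.34 155.98   9.64] twist -0.0015 per row [  1.34 155.98   9.64] -0.0015
scene alu 547 [510.  -72.8] [115.3  57.2] 71.05
plane [ 4.01278586e-02 -2.37997572e-02  5.21813302e+01]
scene brass 224 [ 487.3 -142.4] [56.9 59.8] 71.03
scene handle 160 [505.3 -77.9] [62.2 26.5] 72.95
scene base 820 [502.1 -94.5] [162.3  87.1] 71.53
top alu 914 [512.5 -75.7] [105.3  49.8] 72.64
plane [1.41389507e-02 2.80270221e-04 5.31291248e+01]
top brass 445 [ 490.  -147.3] [45.2 50.6] 72.46
top handle 207 [509.3 -85.2] [51.8 16.6] 72.49
top base 552 [474.4 -89.5] [155.8  22.2] 71.42
```

View pics/b.png

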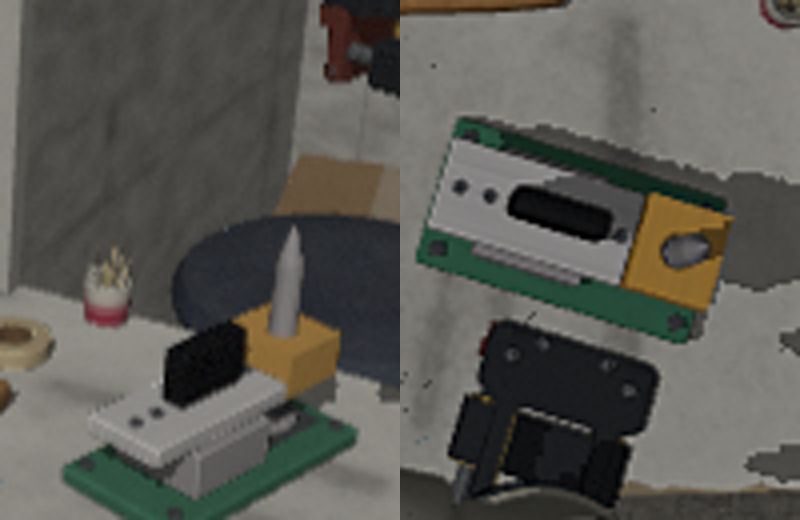

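The platen lies on the die with the rod through the hole (top view, brass block at ~(455,250) of the crop) and is in line with it to within 0.1°. Before handing in, I'll compare its slope with the bench's slope to confirm it is flat.

```bash
python3 - <<'E'
from h import *
from m2 import cc
for n in('top','scene'):
    ps,ds=[],[]
    for i in range(4):
        p,d=cams.read_camera(n);ds.append(d)
    d=np.median(ds,0).astype(float);W=world(n,d);X,Y,Z=W[...,0],W[...,1],W[...,2]
    hsv=cv2.cvtColor(p,cv2.COLOR_RGB2HSV)
    def fit(m,t):
        P=W[m];A=np.c_[P[:,:2]-P[:,:2].mean(0),np.ones(len(P))];w=np.ones(len(P),bool)
        for _ in range(5): c=np.linalg.lstsq(A[w],P[w,2],rcond=None)[0];w=abs(P[:,2]-A@c)<1.5
        print(n,t,w.sum(),c.round(4))
    k=np.ones((3,3),np.uint8);al=cc((X>420)&(X<600)&(Y<20)&(Y>-190)&(Z>46)&(Z<58)&(hsv[...,1]<90)&(p.min(-1)>60))
    fit(cv2.erode(al.astype(np.uint8),k)>0,'alu')
    fit((abs(Z)<6)&(X>430)&(X<640)&(Y>0)&(Y<150)&(d>0),'bench')
    print([(r['rect'],r['score']) for r in cams.look_for(n,'chasing_hammer')[:1]+cams.look_for(n,'tape_roll')[:1]])
E
```

```text
top alu 585 [4.60000e-03 1.20000e-03 5.33268e+01]
top bench 5521 [1.3000e-03 9.0000e-04 1.2176e+00]
[([224.8, 171.0, 316.3, 199.7], 0.83), ([331.6, 156.1, 357.6, 176.0], 0.67)]
scene alu 335 [ 8.40000e-03 -1.10000e-03  5.29457e+01]
scene bench 4945 [1.200e-03 1.000e-04 7.671e-01]
[([219.4, 215.0, 284.6, 271.1], 0.84), ([278.0, 196.8, 296.2, 213.9], 0.77)]
```

```bash
python3 -c "
from bench import order
print(order.hand_in())"
```

```text
the job is handed in; nothing more can be done
None
```

The platen is on the rod and flat on the die, in line to within about 0.1°, with the bush pressed flush, and I let go and handed in at about 28 s. One caveat is a brief sideways reading of about 4.8 N at the wrist while I eased off; I took it to be friction on the die, since the tool had moved only 0.2 mm, but I can't fully rule out some load on the rod.

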